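Stand the greenhouse display on its prop leg

ROBOT

A 6-joint arm with a two-finger parallel gripper is mounted at the origin on the work surface. World frame = base frame: x ahead of the robot, y to its left, z up, the work surface at z = 0. Lengths are in m, angles in rad, forces in N, time in s.
With the tool pointing down it reaches from about 0.3 to 1 m from the base axis. Payload 5.1 kg.
Tool frame: the origin (TCP) lies at the very end of the fingers, on their centre line; the grasp point (between the pads) lies arm.hold_point_z behind it (arm.hold_point_z is the distance from the TCP to the grasp point, in m); z points along the fingers, y is the direction in which the jaws open and shut (so a half turn about z gives the same grasp; the last joint's range is limited). The gripper opens to 95 mm and grips with 3 to 60 N. Pads are 20 mm wide; open, the fingers measure 119 mm over their backs; the gripper's body (75 mm by 180 mm) begins 59 mm behind the grasp point.
Start: joints at [-1.345, 0.124, 1.65, -0, 1.367, -0.083], TCP at [0.198, -0.619, 0.215] pointing down, gripper open.
Joint ranges: [-2.61, 2.61], [-1.02, 2.33], [0.03, 2.71], [-1.35, 4.49], [0.32, 2.68], [-2.91, 2.91]. Speed limits (rad/s): [2.57, 2.57, 3.14, 3.14, 3.14, 3.14].

INTERFACE

Orientations are given as a unit quaternion [x, y, z, w].
In Python, from bench import observe, vision, order, arm gives the robot as it stands. The module is installed in compiled form; this text tells all that it offers.
- The arm moves only by the tool step_arm, never from a script. Its arguments are lists of equal length, an entry for each row: "offset": the shift along the tool's x, y, z in mm, a list of three; "angular": the turn, a rotation vector about the tool's x, y, z in rad, a list of three; "fingers": the finger opening in mm, from 0 to 95.1. A call has 1 to 8 rows; each row is the pose to reach, as a shift and turn from the pose commanded when the call began, along the tool's axes at that moment; what a row does not reach only later rows make up. A row lasts 1/8 s, in which the tool goes at most 62.5 mm and 10.7 degrees, less where a joint would pass 70% of its speed; a pose out of reach is approached as far as the arm can. A call with a gripper value outside its range is refused whole. The fingers move at their own pace and stop on an object; the grip force is fixed at half the most. Time passes only in rows, so rows that repeat a pose let the fingers close. It gives the time, the measured TCP pose, the force and the opening at its end, in the units of the state.
- observe(): the state, without advancing time (a new reading comes with each control period).
- vision.snapshot(name): name is "side" or "top"; returns a dict with "pixels" (480x640x3 uint8, red, green, blue), "camera_matrix" (3x3 intrinsics, pixels), "k1" (the pictures are not rectified: a ray, as slopes to the right and down, at radius r is drawn at 1 + k1 r^2 times it, then the intrinsics apply), "origin" and "rotation" of the camera in the world. Camera axes: x right, y down, z forward; pixel columns grow to the right and rows downward; lengths in m; the calibration is good to about 2 mm. A picture is of the moment at which its call begins. There is no depth.
- order.close_job(): hands the job in, once; it reports no verdict.
The state is a dict: "time_s": time; "joint_positions": joint angles; "qvel": joint speeds; "tau": joint torques, N m; "position": TCP position; "ee_rot": TCP orientation; "force": force on the tool from outside, world axes, zero at the start; "torque": the same for the moment, N m; "gripper_width": finger opening in m.
Only numpy, scipy, OpenCV 4.12 (cv2) and the standard library are available. Lean on these libraries where they do the work, as an engineer would, in place of code of your own. Each camera call takes 0.05 s, during which the arm holds its last target. There are 200 camera calls.

TASK

The small climate display on the propagation bench has been left leaning face-first against the black seedling crate. Swing the prop leg on its back fully out by its ball knob, then tip the display back so that it stands on the bench by itself, on its lower edge and its leg. Leave the plain board leaning beside it and the potted seedling as they are.

Things in the scene. Friction and masses are not known exactly. Their poses are not given: they have to be found in the camera images.
- display: White display 125 wide, 180 tall, 14 mm thick, 0.7 kg, with a grey round bar over its top and a steel prop leg with a black ball knob on its back. Origin: middle of the rounded lower edge (radius 8 mm). z up the display, x out of its back, y along its width. Starts leaning 25 deg towards -x on the 130 mm high crate rim; on its leg it stands leaning about 20 deg towards +x.
- leg (a joint): Angle of the prop leg: 0 folded flat, 0.70 rad fully out against its stop. Hinge axis parallel to the display's y through x = 14, z = 130 mm in its frame; the 125 mm leg points down the display from there and its lower end swings out towards +x. Stiff hinge (0.045 N m): it stays where it is left.
- leg_knob (a point): Centre of the black ball knob (26 mm) that swings the leg; it spins freely about y on a 10 mm stem, 75 mm down the leg from the hinge and 48 mm out from the leg. Turns with the leg: z from the leg's lower end to the hinge, x out along the stem. Clear from above; grip it across the display's width. It rises about 60 mm on an arc as the leg opens.
- display_handle (a point): Middle of the round carrying bar (14 mm thick, 92 mm free between its posts, along the display's y), 215 mm up the display from its origin, 28 mm free under it. Gripped across its thickness from above it can turn between the fingers. Axes as the display's.
- board: Bystander: plain white board of the same size (125 x 180 x 14 mm) without bar or leg, leaning on the same crate beside the display, 170 mm from it centre to centre. Origin and axes as the display's.
- pot: Bystander: terracotta pot, 84 mm across and 80 mm tall, with a seedling reaching to about 160 mm. Origin at the centre of its underside, z up.

How it is judged:
On the way:
1. the prop leg is swung out (at least 0.6 rad) while the display still leans on the crate (value of joint leg above 0.6 rad and angle between leg_knob's own z axis and vertical above 0.8 rad), for 0.2 s.
At the end, for the whole second after the job is handed in: The leg is out by at least 0.6 rad; the display stands at rest on the bench, its lower edge within 12 mm of the bench and leaning less than 30 degrees, with the leg under its back and less than 30 degrees from vertical (value of joint leg above 0.6 rad and angle between each of display, leg_knob's own z axis and vertical below 0.52 rad and height (world z) of display below 0.02 m and linear speed of display below 0.02 m/s and angular speed of display below 0.1 rad/s); the robot touches nothing.
It fails at once if the plain board is displaced by more than 30 mm (distance of board from where it was at the start of the episode above 0.03 m).
It fails at once if the plain board is knocked off its lean (angle between board's own z axis and vertical above 0.65 rad).
It fails at once if the pot is displaced by more than 30 mm (distance of pot from where it was at the start of the episode above 0.03 m).
It fails at once if the pot is tipped (angle between pot's own z axis and vertical above 0.4 rad).
It also fails if it takes over 48 s, if anything falls off the work surface, if the arm or the gripper's body presses on something with over 40 N, if the wrist force passes 120 N, or if a joint passes its speed limit or range.

## Working session

There is one attempt and no reset: what is moved stays moved. The work goes in short steps, Python scripts to look and compute and a tool call to move; the robot and the scene stay as the last step left them, time stands still between calls to the robot, and variables do not carry over. Pictures are saved under pics/ and viewed, about 8 in all and at most 12, crops included, and the job is handed in when it is done.

Besides the shell and the picture viewer there is one more tool, called after "Emit:" as name(argument=value, ...) on one line, values as JSON. step_arm: Moves the arm, as the interface text tells. Its arguments: {"type":"object","properties":{"offset":{"type":"array"},"angular":{"type":"array"},"fingers":{"type":"array"}},"required":["offset","angular","fingers"]}

```bash
mkdir -p pics
cat > h.py <<'E'
import numpy as np, cv2
from bench import observe, vision, order, arm
def snap(n,f=None):
    s=vision.snapshot(n)
    if f: cv2.imwrite('pics/'+f, s['pixels'][:,:,::-1])
    return s
def ray(s,u,v):
    K=np.array(s['camera_matrix']);k=s['k1']
    d=np.array([(u-K[0,2])/K[0,0],(v-K[1,2])/K[1,1]]);x=d.copy()
    for _ in range(30): x=d/(1+k*(x@x))
    r=np.array(s['rotation'])@np.array([x[0],x[1],1.]);return np.array(s['origin']),r/np.linalg.norm(r)
def plane(s,u,v,z):
    o,r=ray(s,u,v);return o+r*(z-o[2])/r[2]
def tri(s1,p1,s2,p2):
    o1,r1=ray(s1,*p1);o2,r2=ray(s2,*p2)
    t=np.linalg.lstsq(np.c_[r1,-r2],o2-o1,rcond=None)[0]
    a=o1+r1*t[0];b=o2+r2*t[1];return (a+b)/2,np.linalg.norm(a-b)
E
python3 - <<'E'
from h import *
for n in('side','top'):
    s=snap(n,n+'0.png');print(n,s['camera_matrix'],s['k1'],s['origin'],s['rotation'])
print(observe(),arm.hold_point_z)
E
```

```text
side [[437.37504142   0.         313.28680289]
 [  0.         437.37504142 235.44332843]
 [  0.           0.           1.        ]] 0.023890342003366028 [0.90777567 0.30536248 0.60651382] [ 0.28345232  0.86210133 -0.40209741 -0.12146501]
top [[492.88982075   0.         320.43328885]
 [  0.         492.88982075 243.63142261]
 [  0.           0.           1.        ]] -0.10882197551901328 [ 0.5212687  -0.1584261   1.04802874] [ 0.71504597 -0.69844306  0.01188353 -0.02730073]
{'time_s': 0.1, 'joint_positions': array([-1.34458719e+00,  1.24373947e-01,  1.65153062e+00, -1.52685323e-05,
        1.36752002e+00, -8.25900216e-02]), 'qvel': array([ 4.52243620e-04,  5.33894734e-05, -2.16755640e-03, -1.19162600e-03,
       -9.16359182e-04,  5.13313063e-04]), 'tau': array([ 2.95689533e-04, -4.18878043e+01, -3.61097789e+01,  7.77417677e-02,
        4.61971876e-02, -5.68937810e-05]), 'position': array([ 0.19738728, -0.61869065,  0.21355669]), 'ee_rot': array([ 9.88103393e-01,  1.53788312e-01, -7.31747609e-05, -9.13065759e-04]), 'force': array([-0.12542303, -0.37864234, -0.37663853]), 'torque': array([ 0.02315749,  0.05198733, -0.00410218]), 'gripper_width': 0.09487124356774028} 0.0188
```

View pics/side0.png

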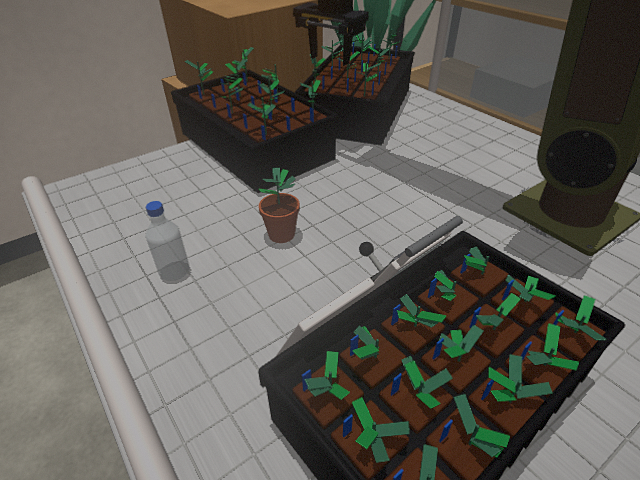

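View pics/top0.png

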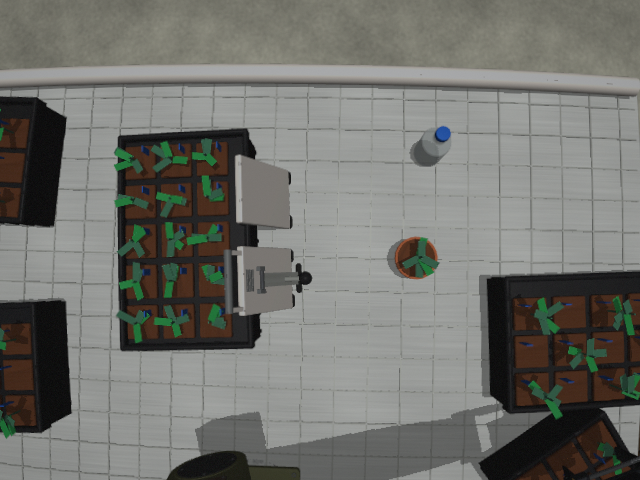

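The side view shows the knob at about (366,249) and the bar from (407,250) to (461,219). In the top view the knob is at (305,278), the bar runs from (228,250) to (229,313), the board is just above it and the pot is at (416,258).

```bash
sed -i "s/r=np.array(s\['rotation'\])@/r=R.from_quat(s['rotation']).as_matrix()@/; 1a from scipy.spatial.transform import Rotation as R" h.py
python3 - <<'E'
from h import *
a=snap('side');b=snap('top')
def dark(s,u,v,w=11):
    p=s['pixels'][v-w:v+w+1,u-w:u+w+1].astype(int); m=(p.max(2)<45).astype(np.uint8)
    n,l,st,c=cv2.connectedComponentsWithStats(m); i=1+np.argmax(st[1:,4]);return c[i]+[u-w,v-w],st[i]
ka,sa=dark(a,366,249);kb,sb=dark(b,306,278,9);print(ka,sa,kb,sb)
K=tri(a,ka,b,kb);print('knob',K)
print('bar',tri(a,(407,250),b,(228,250)),tri(a,(461,219),b,(229,313)))
for p in((228,250),(229,313)):print('bar@z',plane(b,*p,.195+.003))
for p in((290,179),(290,221),(294,253),(293,301)):print('low',plane(b,*p,.008))
print('pot',plane(b,416,258,.08))
for p in((248,131),(258,347)):print('rim',plane(b,*p,.13))
print(observe()['time_s'])
im=b['pixels'][220:340,200:330,::-1];im2=a['pixels'][190:340,280:480,::-1]
cv2.imwrite('pics/c.png',np.vstack([cv2.resize(im,(325,300),interpolation=2),cv2.resize(im2,(325,244),interpolation=2)]))
E
```

```text
[364.5 242.5] [6 4 8 3 8] [303.19277108 277.8313253 ] [  0   0  15  19 166]
knob (array([ 0.50865669, -0.10725481,  0.10637917]), np.float64(0.0040321969308360454))
bar (array([0.55320906, 0.01965198, 0.20530815]), np.float64(0.00014510041262293439)) (array([0.44333869, 0.01666198, 0.20432539]), np.float64(0.004814141730885086))
bar@z [0.55343497 0.02124947 0.198     ]
bar@z [0.44434631 0.01607222 0.198     ]
low [ 0.71551857 -0.06667521  0.008     ]
low [ 0.62534381 -0.06926546  0.008     ]
low [ 0.55759066 -0.07962461  0.008     ]
low [ 0.45638735 -0.08017297  0.008     ]
pot [ 0.55076883 -0.32507711  0.08      ]
rim [0.7843947  0.00587605 0.13      ]
rim [ 0.37665436 -0.02621715  0.13      ]
0.2
```

View pics/c.png

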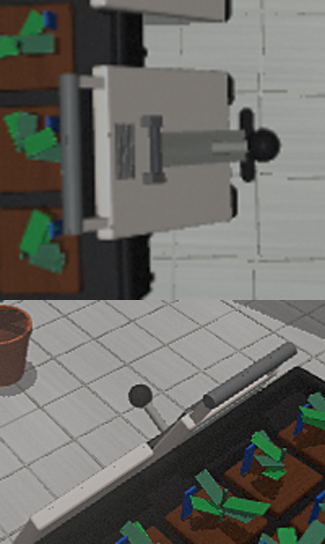

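The crop sharpens the picks: knob at (305.6,278.4) in the top view and (366.2,249.1) in the side view.

```bash
cat >> h.py <<'E'
def off(p,yaw_y=None,base=None):
    "tool-frame shift (mm) and turn to bring TCP to p, tool down, tool y at world heading yaw_y(deg)"
    s=observe();r=R.from_quat(s['ee_rot']);o=r.inv().apply(np.array(p)-s['position'])*1000
    t=None
    if yaw_y is not None:
        a=np.deg2rad(yaw_y);y=np.array([np.cos(a),np.sin(a),0]);z=np.array([0,0,-1.]);x=np.cross(y,z)
        t=(r.inv()*R.from_matrix(np.c_[x,y,z])).as_rotvec().round(4)
    return o.round(1),t
E
python3 - <<'E'
from h import *
a=snap('side');b=snap('top')
K,e=tri(a,(366.2,249.1),b,(305.6,278.4));print('knob',K,e)
print('at z .084',plane(b,305.6,278.4,.084),plane(a,366.2,249.1,.084))
print(off([.503,K[1],.20],2),off([.503,K[1],.20],-178))
E
```

```text
knob [ 0.50534023 -0.10911919  0.08791626] 0.0014505702200021612
at z .084 [ 0.50581754 -0.10940529  0.084     ] [ 0.50173154 -0.11178874  0.084     ]
(array([ 446.1, -392.9,   14.5]), array([-6.0000e-04, -5.0000e-04, -1.2969e+00])) (array([ 446.1, -392.9,   14.5]), array([-6.0000e-04,  6.0000e-04,  1.8447e+00]))
```

Emit:
step_arm(offset=[[446,-392,-10],[446,-392,-10],[446,-392,-10],[446,-392,-10],[446,-392,-10],[446,-392,-10],[446,-392,-10],[446,-392,-10]], angular=[[0,0,-1.297],[0,0,-1.297],[0,0,-1.297],[0,0,-1.297],[0,0,-1.297],[0,0,-1.297],[0,0,-1.297],[0,0,-1.297]], fingers=[80,80,80,80,80,80,80,80])

```text
time_s: 1.3
position: [0.4557, -0.1889, 0.2234]
ee_rot: [0.694, 0.72, 0.0, 0.001]
force: [1.3, -1.7, 0.6]
gripper_width: 0.0799
```

```bash
python3 -c "
from h import *
s=observe();print(s['time_s'],s['position'],s['gripper_width'],s['joint_positions'],off([.505,-.109,.16],2))"
```

```text
1.3 [ 0.45567978 -0.18887224  0.22343896] 0.07988606181926781 [-5.01784626e-01 -2.37945597e-01  1.98164708e+00 -3.91956371e-05
  1.39678842e+00 -5.37554056e-01] (array([78.1, 52.1, 63.4]), array([0.0009, 0.0006, 0.0009]))
```

Emit:
step_arm(offset=[[60,40,20],[78,52,63],[78,52,63],[78,52,63],[78,52,63]], angular=[[0,0,0],[0,0,0],[0,0,0],[0,0,0],[0,0,0]], fingers=[80,80,80,80,80])

```text
time_s: 1.92
position: [0.5049, -0.1123, 0.1622]
ee_rot: [0.695, 0.719, 0.001, 0.002]
force: [0.6, -1.0, -0.2]
gripper_width: 0.0798
```

```bash
python3 -c "
from h import *
s=observe();print(s['time_s'],s['position'],s['gripper_width'],s['qvel'].round(3),off([.505,-.109,.068],2))"
```

```text
1.925 [ 0.50494924 -0.1123283   0.16216022] 0.07982639518174432 [-0.003 -0.003  0.002  0.003 -0.001 -0.001] (array([ 3.5, -0.1, 94.2]), array([ 0.0031,  0.0014, -0.0015]))
```

Emit:
step_arm(offset=[[3,0,30],[3,0,60],[3,0,80],[3,0,93],[3,0,93],[3,0,93]], angular=[[0,0,0],[0,0,0],[0,0,0],[0,0,0],[0,0,0],[0,0,0]], fingers=[80,80,80,80,80,80])

```text
time_s: 2.68
position: [0.505, -0.1085, 0.0684]
ee_rot: [0.695, 0.719, 0.0, 0.001]
force: [0.4, -0.4, 0.5]
gripper_width: 0.0798
```

```bash
python3 -c "
from h import *
s=observe();print(s['time_s'],s['position'],s['force'],off([.505,-.109,.068],2))
a=snap('side');b=snap('top')
im=b['pixels'][220:340,200:330,::-1];im2=a['pixels'][170:320,280:480,::-1]
cv2.imwrite('pics/d.png',np.hstack([cv2.resize(im,(325,300),interpolation=2),cv2.resize(im2,(400,300),interpolation=2)]))"
```

```text
2.675 [ 0.50498834 -0.10852439  0.06844697] [ 0.40672507 -0.37676505  0.47005731] (array([-0.5, -0. ,  0.4]), array([ 0.0021,  0.0008, -0.0004]))
```

View pics/d.png

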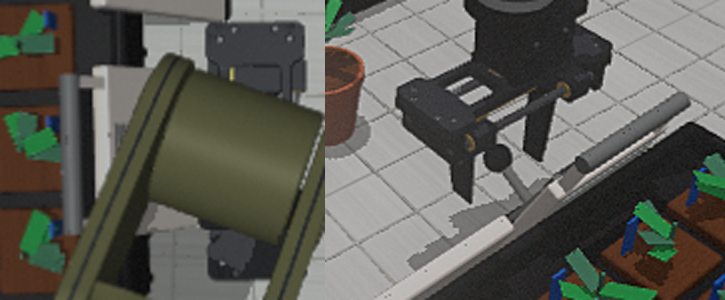

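The knob sits between the fingers, centred (right panel, about (497,157)). I'll close on it, then follow the arc.

Emit:
step_arm(offset=[[0,0,0],[0,0,0],[0,0,0],[0,0,0],[0,0,0],[0,0,0]], angular=[[0,0,0],[0,0,0],[0,0,0],[0,0,0],[0,0,0],[0,0,0]], fingers=[50,20,20,20,20,20])

```text
time_s: 3.52
position: [0.505, -0.1084, 0.0673]
ee_rot: [0.695, 0.719, 0.0, 0.001]
force: [3.4, -2.6, -1.2]
gripper_width: 0.0256
```

Emit:
step_arm(offset=[[-3,0,-5],[-5.5,0,-10],[-7.5,0,-15],[-9.5,0,-20],[-11,0,-25.5],[-12,0,-31],[-13,0,-36],[-13,0,-36]], angular=[[0,0,0],[0,0,0],[0,0,0],[0,0,0],[0,0,0],[0,0,0],[0,0,0],[0,0,0]], fingers=[20,20,20,20,20,20,20,20])

```text
time_s: 4.53
position: [0.5046, -0.1211, 0.1036]
ee_rot: [0.695, 0.719, -0.0, 0.0]
force: [1.2, 1.4, 0.7]
gripper_width: 0.0245
```

Emit:
step_arm(offset=[[-0.5,0,-5],[-1,0,-10],[-1,0,-15],[-0.5,0,-20],[0,0,-24],[0,0,-25],[0,0,-25]], angular=[[0,0,0],[0,0,0],[0,0,0],[0,0,0],[0,0,0],[0,0,0],[0,0,0]], fingers=[20,20,20,20,20,20,20])

```text
time_s: 5.4
position: [0.5043, -0.1219, 0.1281]
ee_rot: [0.695, 0.719, -0.001, 0.001]
force: [-0.0, -4.4, -2.9]
gripper_width: 0.0243
```

```bash
python3 -c "
from h import *
s=observe();print(s['time_s'],s['position'],s['force'],s['gripper_width'])
a=snap('side')
im2=a['pixels'][170:320,280:480,::-1]
cv2.imwrite('pics/e.png',cv2.resize(im2,(600,450),interpolation=2))"
```

```text
5.4 [ 0.50433486 -0.12186105  0.12809809] [-0.04695726 -4.43064589 -2.89769661] 0.024266019203273332
```

View pics/e.png

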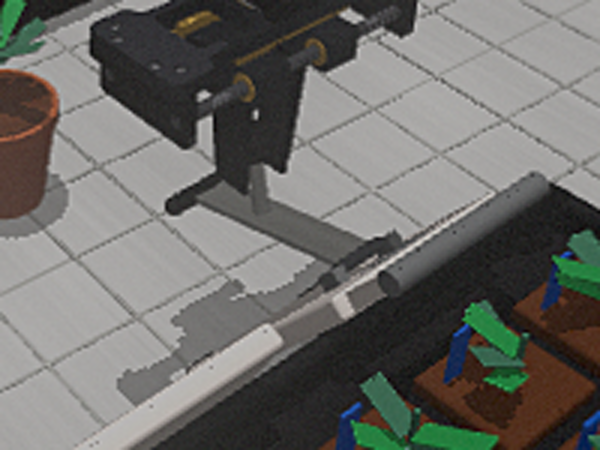

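The leg is out at roughly 40° and the downward force on the tool is up, so it is probably at its stop. One small extra lift will check that.

Emit:
step_arm(offset=[[0,0,-1.5],[0,0,-3],[0,0,-3]], angular=[[0,0,0],[0,0,0],[0,0,0]], fingers=[20,20,20])

```text
time_s: 5.82
position: [0.5044, -0.1211, 0.1311]
ee_rot: [0.695, 0.719, -0.0, 0.0]
force: [-0.9, -4.3, -2.2]
gripper_width: 0.0247
```

Emit:
step_arm(offset=[[0,0,2],[0,0,3],[0,0,3],[0,0,3],[0,0,3],[0,0,-40],[0,0,-100],[0,0,-130]], angular=[[0,0,0],[0,0,0],[0,0,0],[0,0,0],[0,0,0],[0,0,0],[0,0,0],[0,0,0]], fingers=[20,20,65,65,65,65,65,65])

```text
time_s: 6.82
position: [0.5059, -0.121, 0.2654]
ee_rot: [0.695, 0.719, 0.002, 0.002]
force: [0.4, 0.2, -0.3]
gripper_width: 0.0647
```

Emit:
step_arm(offset=[[-150,-50,0],[-150,-50,0],[-150,-50,0],[-150,-50,0],[-150,-50,0],[-150,-50,0],[-150,-50,0],[-150,-50,0]], angular=[[0,0,1.57],[0,0,1.57],[0,0,1.57],[0,0,1.57],[0,0,1.57],[0,0,1.57],[0,0,1.57],[0,0,1.57]], fingers=[65,65,65,65,65,65,65,65])

```text
time_s: 7.82
position: [0.4601, -0.2723, 0.2613]
ee_rot: [0.999, 0.05, 0.0, -0.0]
force: [0.2, -0.1, 0.3]
gripper_width: 0.065
```

```bash
python3 -c "
from h import *
s=observe();print(s['time_s'],s['position'],s['ee_rot'],s['force'],s['gripper_width'],s['joint_positions'])
a=snap('side','s2.png');b=snap('top')
im=b['pixels'][220:340,200:330,::-1];im2=a['pixels'][170:320,280:480,::-1]
cv2.imwrite('pics/f.png',np.hstack([cv2.resize(im,(325,300),interpolation=2),cv2.resize(im2,(400,300),interpolation=2)]))"
```

```text
7.825 [ 0.46009333 -0.27228324  0.26126105] [ 9.98756159e-01  4.98593964e-02  3.65547409e-04 -2.03153996e-04] [ 0.17623495 -0.07043266  0.30231634] 0.06495562241888354 [-6.35221066e-01 -1.58954969e-01  1.85137362e+00  7.83041510e-04
  1.44886500e+00  8.35719976e-01]
```

View pics/f.png

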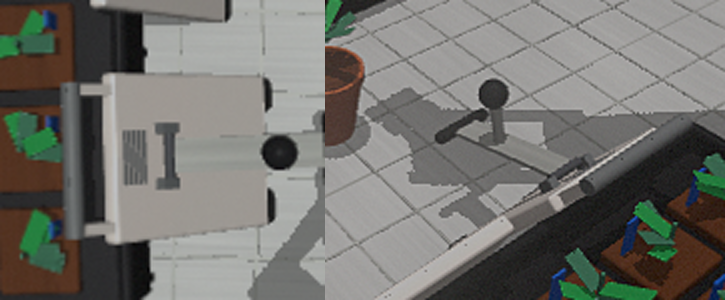

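The display's base has slid towards -y, so it leans further than before. In the top crop its lower edge is at about x=267 (232 before), and the bar is lower in the side crop. The leg is clearly out. I need to measure again before gripping the bar.

Run:
```python
from h import *
a=snap('side');b=snap('top')
print('knob',tri(a,(364,217),b,(312,280.8)))
B1=tri(a,(412.5,263),b,(228.4,252.8));B2=tri(a,(463.5,232),b,(230,314.8));print('bar',B1,B2)
M=(B1[0]+B2[0])/2;print(M,'len',np.linalg.norm(B1[0]-B2[0]))
print('low edge',plane(b,306.8,257.2,.01),plane(b,306.8,302.8,.01))
z=M[2];print('lean from z',np.rad2deg(np.arccos((z-.008)/.215)))
print(observe()['ee_rot'])
im=b['pixels'][235:335,215:325,::-1];cv2.imwrite('pics/g.png',cv2.resize(im,(660,600),interpolation=2))
```

```text
knob (array([ 0.50218841, -0.12395276,  0.14882319]), np.float64(0.0015829992446281043))
bar (array([0.54760116, 0.02532223, 0.18205416]), np.float64(0.004319817838795386)) (array([0.43715445, 0.02091027, 0.17915672]), np.float64(0.007240501920184888))
[0.4923778  0.02311625 0.18060544] len 0.11057276692421113
low edge [ 0.5492992  -0.10703923  0.01      ] [ 0.4535069  -0.10945128  0.01      ]
lean from z 36.60014304627759
[ 9.98513356e-01  5.45072472e-02  1.76632151e-04 -7.79073109e-05]
```

View pics/g.png

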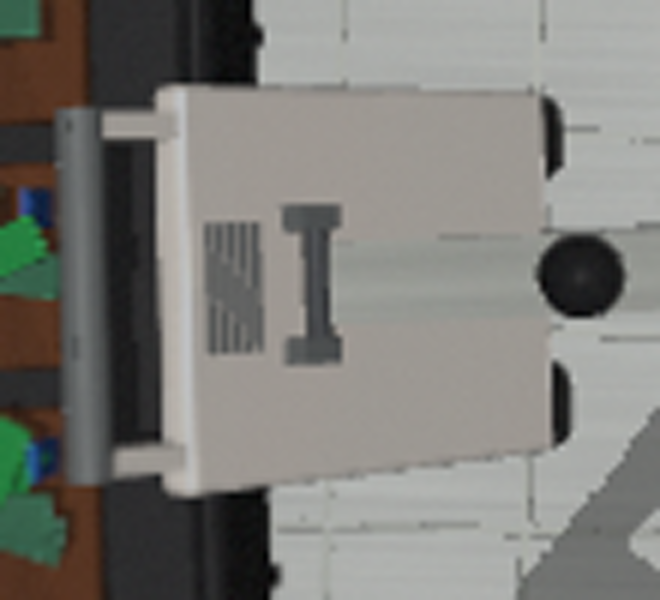

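Run:
```python
from h import *
b=snap('top')
p=plane(b,215+87/6,235+338/6,.183);m=plane(b,215+83.5/6,235+297/6,.183);print(p,m)
t=[p[0],p[1],.26];print(off(t,-87.7)); s=observe();print(s['position'],s['time_s'])
```

```text
[0.48112053 0.01938572 0.183     ] [0.49312219 0.0207967  0.183     ]
(array([  52.7, -287.8,    1.2]), array([-0.0001, -0.0003,  0.0684]))
[ 0.45992565 -0.27243909  0.26118566] 8.075
```

Emit:
step_arm(offset=[[53,-288,0],[53,-288,0],[53,-288,0],[53,-288,0],[53,-288,0],[53,-288,0],[53,-288,0],[53,-288,0]], angular=[[0,0,0.068],[0,0,0.068],[0,0,0.068],[0,0,0.068],[0,0,0.068],[0,0,0.068],[0,0,0.068],[0,0,0.068]], fingers=[38,38,38,38,38,38,38,38])

```text
time_s: 9.07
position: [0.4822, 0.0183, 0.2611]
ee_rot: [1.0, 0.018, -0.0, 0.0]
force: [-0.1, -0.0, 0.1]
gripper_width: 0.0381
```

Run:
```python
from h import *
print(off([.481,.0195,.168],-87.7)); s=observe();print(s['position'],s['time_s'],s['gripper_width'])
```

```text
(array([-1.1, -1.3, 93.1]), array([ 0.0002,  0.    , -0.0036]))
[0.4821602  0.01830338 0.26106695] 9.075 0.03809580796591188
```

Emit:
step_arm(offset=[[0,-2,30],[0,-2,55],[0,-2,70],[0,-2,80],[0,-2,87],[0,-2,92],[0,-2,92]], angular=[[0,0,0],[0,0,0],[0,0,0],[0,0,0],[0,0,0],[0,0,0],[0,0,0]], fingers=[38,38,38,38,38,38,38])

```text
time_s: 9.95
position: [0.4821, 0.0214, 0.1691]
ee_rot: [1.0, 0.019, 0.0, 0.0]
force: [-0.0, -0.6, 0.2]
gripper_width: 0.0377
```

Run:
```python
from h import *
s=observe();print(s['position'],s['time_s'],s['force'])
a=snap('side');cv2.imwrite('pics/i.png',cv2.resize(a['pixels'][150:310,340:540,::-1],(750,600),interpolation=2))
```

```text
[0.48208341 0.02141759 0.16911937] 9.95 [-0.02246428 -0.63716958  0.16292026]
```

View pics/i.png

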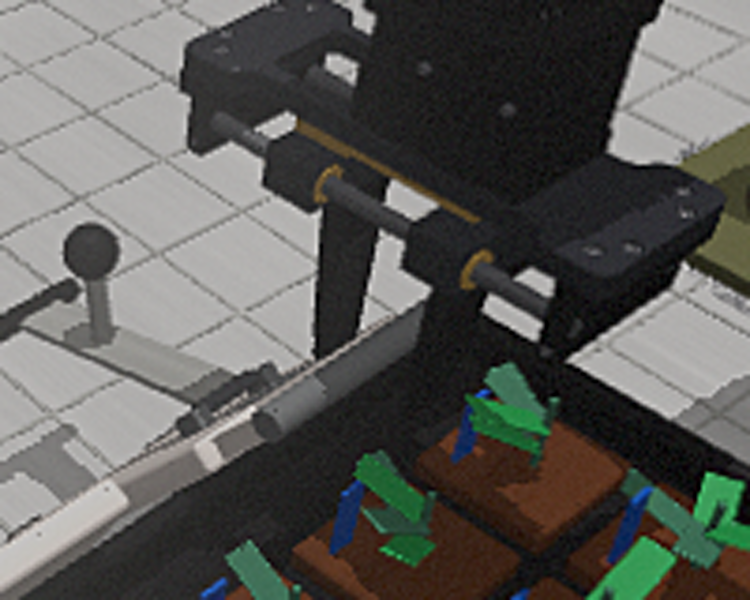

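The bar runs between the two fingers, one behind it and one in front on the crate side. Closing.

Emit:
step_arm(offset=[[0,0,0],[0,0,0],[0,0,0],[0,0,0],[0,0,0]], angular=[[0,0,0],[0,0,0],[0,0,0],[0,0,0],[0,0,0]], fingers=[25,8,8,8,8])

```text
time_s: 10.62
position: [0.4822, 0.021, 0.1692]
ee_rot: [1.0, 0.019, 0.0, 0.001]
force: [0.8, -3.1, 0.2]
gripper_width: 0.0132
```

Emit:
step_arm(offset=[[0,5,-4],[0,11,-8],[0,18,-12.5],[0,25,-16],[0,32,-19.5],[0,39,-22.5],[0,39,-22.5]], angular=[[0,0,0],[0,0,0],[0,0,0],[0,0,0],[0,0,0],[0,0,0],[0,0,0]], fingers=[8,8,8,8,8,8,8])

```text
time_s: 11.5
position: [0.4839, -0.018, 0.1924]
ee_rot: [1.0, 0.018, 0.001, -0.0]
force: [0.1, 1.4, -0.1]
gripper_width: 0.0132
```

Run:
```python
from h import *
s=observe();print(s['position'],s['time_s'],s['force'],s['torque'],s['gripper_width'])
a=snap('side');b=snap('top');cv2.imwrite('pics/j.png',np.hstack([cv2.resize(a['pixels'][150:310,320:520,::-1],(450,360),interpolation=2),cv2.resize(b['pixels'][220:340,210:320,::-1],(330,360),interpolation=2)]))
```

```text
[ 0.48388863 -0.01796145  0.19243259] 11.5 [ 0.069888    1.39621822 -0.12423553] [ 0.50275863 -0.03692212  0.04271615] 0.013151481118720929
```

View pics/j.png

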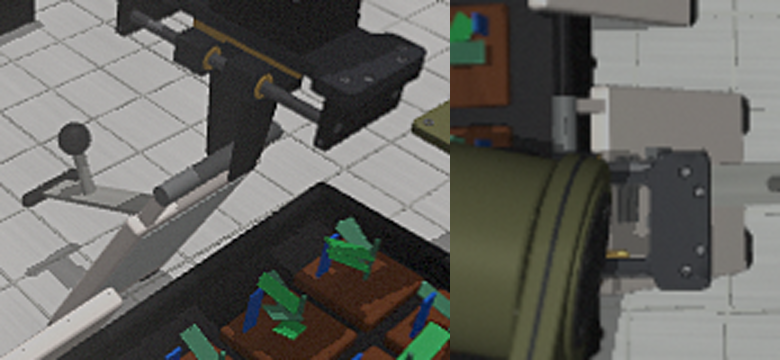

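The display is lifting off the crate with its base in place: the feet are still at top column ~309. Continuing the arc to past vertical.

Emit:
step_arm(offset=[[0,11,-4.5],[0,22,-8],[0,33,-11],[0,44.5,-13.5],[0,56,-16],[0,67.5,-17.5],[0,79,-18],[0,91,-18.5]], angular=[[0,0,0],[0,0,0],[0,0,0],[0,0,0],[0,0,0],[0,0,0],[0,0,0],[0,0,0]], fingers=[8,8,8,8,8,8,8,8])

```text
time_s: 12.6
position: [0.4869, -0.1094, 0.21]
ee_rot: [1.0, 0.019, -0.0, 0.0]
force: [2.3, 1.7, 2.3]
gripper_width: 0.0132
```

Emit:
step_arm(offset=[[0,9,-0.2],[0,18,0.5],[0,27,1.3],[0,36,2.5],[0,46,4.5],[0,46,4.5],[0,46,4.5]], angular=[[0,0,0],[0,0,0],[0,0,0],[0,0,0],[0,0,0],[0,0,0],[0,0,0]], fingers=[8,8,8,8,8,8,8])

```text
time_s: 13.48
position: [0.4884, -0.1545, 0.2052]
ee_rot: [1.0, 0.019, -0.0, -0.0]
force: [1.5, -0.2, -0.8]
gripper_width: 0.0133
```

Run:
```python
from h import *
s=observe();print(s['position'],s['time_s'],s['force'],s['torque'],s['gripper_width'])
a=snap('side');b=snap('top');cv2.imwrite('pics/k.png',np.hstack([cv2.resize(a['pixels'][150:310,250:450,::-1],(450,360),interpolation=2),cv2.resize(b['pixels'][220:340,240:350,::-1],(330,360),interpolation=2)]))
```

```text
[ 0.4884104  -0.15448422  0.20516222] 13.475 [ 1.50828695 -0.16252474 -0.8028467 ] [ 0.21052796 -0.1097896   0.03750501] 0.013348949151346793
```

View pics/k.png

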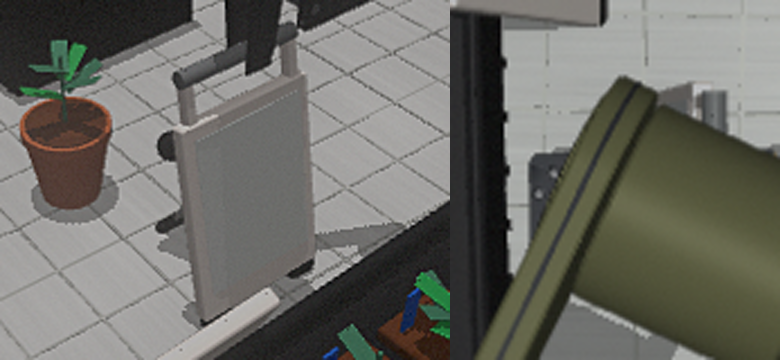

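Past vertical, leaning back about 12°, with the base on the bench and the pot and board clear. Lowering onto the leg.

Emit:
step_arm(offset=[[0,6,1.3],[0,12,2.8],[0,18,4.5],[0,23,6],[0,27,7.3],[0,30,8.5],[0,30,8.5]], angular=[[0,0,0],[0,0,0],[0,0,0],[0,0,0],[0,0,0],[0,0,0],[0,0,0]], fingers=[8,8,8,8,8,8,8])

```text
time_s: 14.45
position: [0.4898, -0.1848, 0.1971]
ee_rot: [1.0, 0.019, -0.0, 0.0]
force: [-0.2, -0.3, 0.6]
gripper_width: 0.0134
```

Run:
```python
from h import *
s=observe();print(s['position'],s['time_s'],s['force'],s['torque'],s['gripper_width'])
a=snap('side');cv2.imwrite('pics/l.png',cv2.resize(a['pixels'][150:310,250:450,::-1],(750,600),interpolation=2))
```

```text
[ 0.48976345 -0.18480618  0.19711432] 14.45 [-0.22506681 -0.268684    0.56147553] [ 0.16960779  0.08156933 -0.04744856] 0.013423258934169456
```

View pics/l.png

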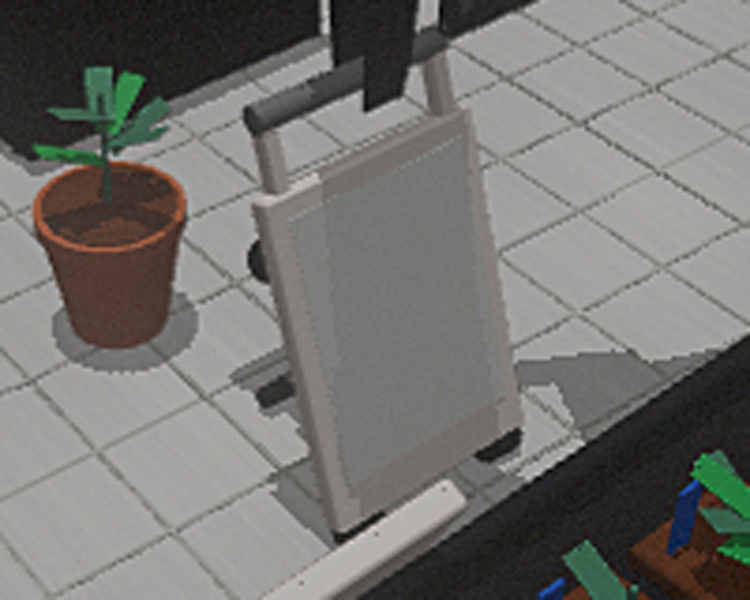

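It leans back about 20°, but no support force shows yet. I'll move on in small steps until the leg takes load.

Emit:
step_arm(offset=[[0,2,0.8],[0,4,1.6],[0,4,1.6]], angular=[[0,0,0],[0,0,0],[0,0,0]], fingers=[8,8,8])

```text
time_s: 14.88
position: [0.49, -0.1887, 0.1957]
ee_rot: [1.0, 0.019, 0.0, 0.0]
force: [-0.4, -1.5, 1.6]
gripper_width: 0.0134
```

Emit:
step_arm(offset=[[0,2,0.8],[0,3,1.4],[0,3,1.4]], angular=[[0,0,0],[0,0,0],[0,0,0]], fingers=[8,8,8])

```text
time_s: 15.25
position: [0.4902, -0.1914, 0.1946]
ee_rot: [1.0, 0.019, 0.0, -0.0]
force: [-0.9, 1.6, 4.8]
gripper_width: 0.0134
```

The upward force is now 4.8 N, so the leg and edge are bearing on the bench. Releasing and backing off straight up.

Emit:
step_arm(offset=[[0,0,-1],[0,0,-1],[0,0,-1],[0,0,-1],[0,0,-15],[0,0,-40],[0,0,-90],[0,0,-120]], angular=[[0,0,0],[0,0,0],[0,0,0],[0,0,0],[0,0,0],[0,0,0],[0,0,0],[0,0,0]], fingers=[16,22,34,34,34,34,34,34])

```text
time_s: 16.25
position: [0.4908, -0.1918, 0.3182]
ee_rot: [1.0, 0.019, 0.002, 0.001]
force: [0.7, 0.4, -0.2]
gripper_width: 0.0342
```

Emit:
step_arm(offset=[[-100,0,0],[-100,0,0],[-100,0,0],[-100,0,0],[-100,0,0]], angular=[[0,0,0],[0,0,0],[0,0,0],[0,0,0],[0,0,0]], fingers=[34,34,34,34,34])

```text
time_s: 16.88
position: [0.3908, -0.1952, 0.3142]
ee_rot: [1.0, 0.019, 0.0, -0.0]
force: [-0.5, 0.3, 0.8]
gripper_width: 0.0341
```

Run:
```python
from h import *
s=observe();print(s['position'],s['time_s'],s['force'],s['gripper_width'])
a=snap('side');b=snap('top');a2=snap('side')
print('motion',np.abs(a['pixels'].astype(int)-a2['pixels'])[170:300,290:420].mean())
cv2.imwrite('pics/m.png',np.hstack([cv2.resize(a['pixels'][150:310,250:450,::-1],(450,360),interpolation=2),cv2.resize(b['pixels'][140:340,200:380,::-1],(324,360),interpolation=2)]))
```

```text
[ 0.39082826 -0.19520495  0.31424128] 16.875 [-0.54367488  0.29275066  0.8448247 ] 0.03414687135946504
motion 1.7788560157790927
```

View pics/m.png

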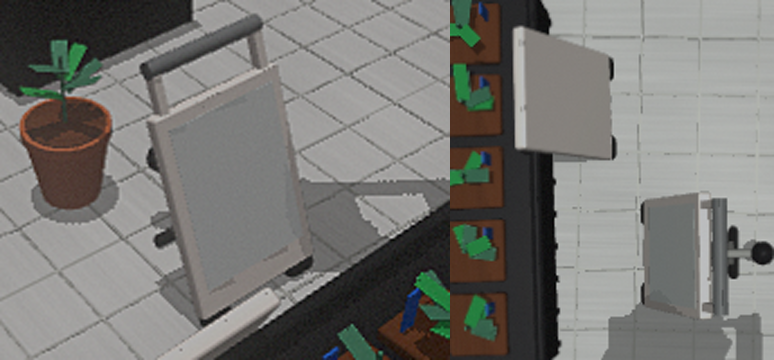

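The display stands free on its leg, with the gripper clear and the board and pot in place. I'll check the lean by numbers, then hand in.

Run:
```python
from h import *
a=snap('side');b=snap('top')
B=[tri(a,(315.8,181.6),b,(350,250.6)),tri(a,(364.2,158.9),b,(349.4,315))];print(B)
z=(B[0][0]+B[1][0])[2]/2;print('lean',np.rad2deg(np.arccos(min(1,(z-.008)/.215))))
print('knob',tri(a,(250+153/2.25,150+158/2.25),b,(200+312/1.8,140+253/1.8)))
print(order.close_job())
```

```text
[(array([ 0.55564628, -0.18923485,  0.20755235]), np.float64(0.003273538619770554)), (array([ 0.44748661, -0.19122722,  0.21029937]), np.float64(0.0008118465438120117))]
lean 20.846225555257096
knob (array([ 0.50670647, -0.24478277,  0.0677949 ]), np.float64(0.005611580391046099))
the job is handed in; nothing more can be done
None
```

I swung the prop leg out by its knob to its stop while the display still leaned on the crate. I then gripped the bar, tipped the display back about its lower edge, and set it on its leg. I released it and backed the gripper clear, and handed the job in at about 17 s; no verdict was reported.

**Last checks:**
- **Lean:** the bar centre measured about 0.209 m high, which gives a lean of about 21° (about 20° expected).
- **Leg:** the knob measured at 0.068 m high, against about 0.071 m expected with the leg fully out. That measurement used a partly hidden knob, and the two camera rays missed each other by 5.6 mm.
- **Rest of the scene:** the last picture showed the board still leaning and the pot upright, both apparently where they were. I did not measure their displacement.
- **Motion:** two successive frames differed by 1.8 grey levels on average, which I took as image noise.

**One deviation:** while I was pulling the leg out, the display's base slid about 30 mm along the bench and its lean on the crate grew from 25° to about 35°. I measured the scene again and planned the tipping from the new position. The base did not visibly slip after that.

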